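# Find the cover plate that tips and push it open

### The arm

A 6-joint arm with a two-finger parallel gripper is mounted at the origin on a cart in front of the work surface, level with it; the furniture and walls round the work are solid. World frame = base frame: x ahead of the robot, y to its left, z up, the work surface at z = 0. Lengths are in m, angles in rad, forces in N, time in s.
With the tool pointing down it reaches from about 0.3 to 0.775 m from the base axis. Payload 14.6 kg.
Tool frame: the origin (TCP) lies midway between the tips of the shut fingers; the grasp point (between the pads) lies 19 mm behind it (ctrl.tcp_to_grasp is the distance from the TCP to the grasp point, in m); x points along the fingers, y is the direction in which the jaws open and shut, and the axes are right-handed (so a half turn about x gives the same grasp; the last joint's range is limited). The gripper opens to 94 mm and grips with 3 to 60 N. Pads are 16 mm wide; open, the fingers measure 119 mm over their backs; the gripper's body (75 mm by 177 mm) begins 78 mm behind the grasp point.
Start: joints at [-1.185, 0.3, 1.521, -0, 1.321, -0.067], TCP at [0.241, -0.495, 0.205] pointing down, gripper open.
Joint ranges: [-3.03, 3.03], [-0.79, 2.21], [0.23, 2.52], [-1.04, 4.18], [0, 3.07], [-2.55, 2.55]. Speed limits (rad/s): [2.22, 2.22, 2.57, 3.14, 3.14, 3.14].

### API

Orientations are given as [roll, pitch, yaw] about the fixed x, y, z axes, in that order (R = Rz(yaw) Ry(pitch) Rx(roll)).
In Python, from station import ctrl gives the robot as it stands.
- The arm moves only by the tool jog_arm, never from a script. Its argument "rows" is one flat list of numbers, 7 for each row, row after row: the shift along the world's x, y, z in m, then the turn, a rotation vector about the world's x, y, z in degrees, then the closure, from 0 (fully open) to 1 (shut). A call has 1 to 8 rows; each row shifts and turns the commanded pose from where the row before left it; what a row does not reach is not made up. A row lasts 1/12 s, in which the tool goes at most 41.7 mm and 7.16 degrees, less where a joint would pass 70% of its speed; a pose out of reach is approached as far as the arm can. A call with a gripper value outside its range is refused whole. The fingers move at their own pace and stop on an object; "squeeze" is the grip in N (left out, the last holds). Time passes only in rows, so rows that do not move let the fingers close. It gives the time, the measured TCP pose, the force and the opening at its end, in the units of the state.
- ctrl.get_obs(): the state, without advancing time (a new reading comes with each control period).
- ctrl.camera(name): name is "scene" or "top" or "wrist"; returns (picture, depth): 384x512x3 uint8, red, green, blue; 384x512 float32, m along the optical axis (not along the pixel's ray), 0 where there is no reading.
- ctrl.camera_model(name): a dict with "K" (3x3 intrinsics, pixels), "extrinsics" (4x4, takes a point from camera to world coordinates). Camera axes: x right, y down, z forward; pixel columns grow to the right and rows downward; lengths in m; the calibration is good to about 2 mm. A picture is of the moment at which its call begins: read the wrist's pose just before it. camera_model takes no time and is no camera call; for the wrist camera it gives the pose at the moment of the call.
- ctrl.hand_in(): hands the job in, once; it reports no verdict.
The state is a dict: "time_s": time; "qpos": joint angles; "joint_vel": joint speeds; "tau": joint torques, N m; "ee_pos": TCP position; "eef_rot": TCP orientation; "force": force on the tool from outside, world axes, zero at the start; "moment": the same for the moment, N m; "grip_width": finger opening in m.
Only numpy, scipy, OpenCV 4.12 (cv2) and the standard library are available. Lean on these libraries where they do the work, as an engineer would, in place of code of your own. Each camera call takes 0.05 s, during which the arm holds its last target.

### The job

One of the four cover plates on the grey drain box is no longer held up by a packing block underneath. Press the black pads lightly to find the plate that gives, then push that plate down by its pad until it is tilted fully open, and leave it standing open with the other three shut. Do it with the fingertips only: do not force the plates that hold firm, and leave the things beside the box where they are.

Things in the scene. Friction and masses are not known exactly. Their poses are not given: they have to be found in the camera images.
- drain_box: Grey painted steel drain box fixed to the bench, 146 mm (its x) by 304 mm (y) by 75 mm tall, walls and floor 4 mm. Origin: centre of the underside; x points away from the robot, y to the left along its row of four identical steel cover plates (74 mm pitch), flush with the rim. Hidden packing blocks hold three plates firm (they yield under 2 mm); one has none. Shut, all look alike.
- plate_1 (a joint): Tilt of the cover plate first, at the left (+y) end of the row, 128 (x) x 68 x 6 mm, about a level rod along the middle of the box (box x = 0), 72 mm above the bench. 0 = shut, flush; grows as the near half goes down into the box and the far half rises; stop at 0.95 rad. No spring: a free plate gives at about 2 N on its pad and stays where it is left.
- plate_1_pad (a point): Top centre of the ribbed black rubber press pad (24 x 44 mm, 1.6 mm high) on the near half of the plate first, at the left (+y) end of the row, 42 mm to the robot's side of the hinge rod, 76 mm above the bench when shut; moves with the plate. A fingertip pushed straight down from here brings a free plate to its stop in about 45 mm; the box is clear to 50 mm below the rim.
- plate_2 (a joint): Tilt of the cover plate second from the left of the row, 128 (x) x 68 x 6 mm, about a level rod along the middle of the box (box x = 0), 72 mm above the bench. 0 = shut, flush; grows as the near half goes down into the box and the far half rises; stop at 0.95 rad. No spring: a free plate gives at about 2 N on its pad and stays where it is left.
- plate_2_pad (a point): Top centre of the ribbed black rubber press pad (24 x 44 mm, 1.6 mm high) on the near half of the plate second from the left of the row, 42 mm to the robot's side of the hinge rod, 76 mm above the bench when shut; moves with the plate. A fingertip pushed straight down from here brings a free plate to its stop in about 45 mm; the box is clear to 50 mm below the rim.
- plate_3 (a joint): Tilt of the cover plate third from the left of the row, 128 (x) x 68 x 6 mm, about a level rod along the middle of the box (box x = 0), 72 mm above the bench. 0 = shut, flush; grows as the near half goes down into the box and the far half rises; stop at 0.95 rad. No spring: a free plate gives at about 2 N on its pad and stays where it is left.
- plate_3_pad (a point): Top centre of the ribbed black rubber press pad (24 x 44 mm, 1.6 mm high) on the near half of the plate third from the left of the row, 42 mm to the robot's side of the hinge rod, 76 mm above the bench when shut; moves with the plate. A fingertip pushed straight down from here brings a free plate to its stop in about 45 mm; the box is clear to 50 mm below the rim.
- plate_4 (a joint): Tilt of the cover plate last, at the right (-y) end of the row, 128 (x) x 68 x 6 mm, about a level rod along the middle of the box (box x = 0), 72 mm above the bench. 0 = shut, flush; grows as the near half goes down into the box and the far half rises; stop at 0.95 rad. No spring: a free plate gives at about 2 N on its pad and stays where it is left.
- plate_4_pad (a point): Top centre of the ribbed black rubber press pad (24 x 44 mm, 1.6 mm high) on the near half of the plate last, at the right (-y) end of the row, 42 mm to the robot's side of the hinge rod, 76 mm above the bench when shut; moves with the plate. A fingertip pushed straight down from here brings a free plate to its stop in about 45 mm; the box is clear to 50 mm below the rim.
- chuck: Loose bronze seaming chuck, a flanged spool 55 mm across and 56 mm tall, standing left of the box near its near corner; origin at the centre of its underside. To be left alone.
- can_ends: Loose stack of gold can ends, 66 mm across and 43 mm tall, standing left of the box near its far corner; origin at the centre of its underside. To be left alone.
- gauge: Loose pressure gauge lying dial up, 86 x 67 x 30 mm, right of the box near its far corner; origin at the centre of its underside. To be left alone.
- seaming_roll: Loose grey steel seaming roll, 49 mm across and 34 mm tall, right of the box near its near corner; origin at the centre of its underside. To be left alone.

How it is judged:
On the way:
1. one plate gives under a press (more than 0.1 rad) while the other three stay shut (((value of joint plate_1 above 0.1 rad and value of joint each of plate_2, plate_3, plate_4 below 0.06 rad) or (value of joint plate_2 above 0.1 rad and value of joint each of plate_1, plate_3, plate_4 below 0.06 rad) or (value of joint plate_3 above 0.1 rad and value of joint each of plate_1, plate_2, plate_4 below 0.06 rad) or (value of joint plate_4 above 0.1 rad and value of joint each of plate_1, plate_2, plate_3 below 0.06 rad))), for 0.05 s.
At the end, for the whole second after the job is handed in: One plate is tilted open by more than 0.75 rad (its stop is at 0.95) and stands still, the other three are shut (under 0.06 rad), and the four things beside the box are within 20 mm of where they stood (((value of joint plate_1 above 0.75 rad and value of joint each of plate_2, plate_3, plate_4 below 0.06 rad) or (value of joint plate_2 above 0.75 rad and value of joint each of plate_1, plate_3, plate_4 below 0.06 rad) or (value of joint plate_3 above 0.75 rad and value of joint each of plate_1, plate_2, plate_4 below 0.06 rad) or (value of joint plate_4 above 0.75 rad and value of joint each of plate_1, plate_2, plate_3 below 0.06 rad)) and velocity of joint plate_1 between -0.05 and 0.05 rad/s and velocity of joint plate_2 between -0.05 and 0.05 rad/s and velocity of joint plate_3 between -0.05 and 0.05 rad/s and velocity of joint plate_4 between -0.05 and 0.05 rad/s and distance of each of chuck, can_ends, gauge, seaming_roll from where it was at the start of the episode below 0.02 m); the robot touches nothing.
It fails at once if the drain box or one of its plates is pushed with more than 80 N (contact force between any of the fingers, the arm and drain_box above 80 N).
It fails at once if something standing beside the box is moved by more than 20 mm or lifted by more than 10 mm (distance of any of chuck, can_ends, gauge, seaming_roll from where it was at the start of the episode above 0.02 m or height (world z) of any of chuck, can_ends, gauge, seaming_roll above 0.01 m).
It also fails if it takes over 45 s, if anything falls off the work surface, if the arm or the gripper's body presses on something with over 40 N, if the wrist force passes 120 N, or if a joint passes its speed limit or range.

## Working session

There is one attempt and no reset: what is moved stays moved. The work goes in short steps, Python scripts to look and compute and a tool call to move; the robot and the scene stay as the last step left them, time stands still between calls to the robot, and variables do not carry over. Pictures are saved under pics/ and viewed, and the job is handed in when it is done.

Besides the shell and the picture viewer there is one more tool, called after "Call:" by a JSON object that holds its "name" and its "arguments". jog_arm: Moves the arm, as the interface text tells. Its arguments: {"type":"object","properties":{"rows":{"type":"array"},"squeeze":{"type":"number"}},"required":["rows"]}

```bash
mkdir -p pics && python3 - <<'E'
from station import ctrl
import cv2,numpy as np
o=ctrl.get_obs()
print(o)
for n in ("scene","top"):
    p,d=ctrl.camera(n)
    cv2.imwrite(f"pics/{n}0.png",p[:,:,::-1]); np.save(f"pics/{n}0_d.npy",d); np.save(f"pics/{n}0.npy",p)
    m=ctrl.camera_model(n); np.savez(f"pics/{n}_m.npz",**{k:m[k] for k in("K","extrinsics")})
    print(n,m)
E
```

```text
{'time_s': 0.0, 'qpos': array([-1.18459621e+00,  3.00472033e-01,  1.52160790e+00,  9.70222053e-06,
        1.32069534e+00, -6.65911700e-02]), 'joint_vel': array([-0.00048857,  0.0008579 ,  0.00132984, -0.00175378,  0.00016752,
       -0.00097869]), 'tau': array([ 5.79701482e-04, -5.31805301e+01, -3.52736807e+01,  7.08931102e-02,
        2.43788684e-02, -1.12987107e-04]), 'ee_pos': array([ 0.24051343, -0.49432076,  0.20487447]), 'eef_rot': array([-1.64533365,  1.56961366,  1.94904789]), 'force': array([-0.27912137, -0.08875522,  0.20033706]), 'moment': array([-0.00556585,  0.02053468,  0.00752135]), 'grip_width': 0.09382608580381124}
scene {'K': array([[456.42745568,   0.        , 252.18282996],
       [  0.        , 456.42745568, 190.69905533],
       [  0.        ,   0.        ,   1.        ]]), 'extrinsics': array([[-0.83975757, -0.29630261,  0.4549857 ,  0.04199706],
       [-0.5428839 ,  0.47237337, -0.69436336,  0.72970489],
       [-0.00918146, -0.8301013 , -0.55753703,  0.66607299],
       [ 0.        ,  0.        ,  0.        ,  1.        ]])}
top {'K': array([[385.12867787,   0.        , 254.61183007],
       [  0.        , 385.12867787, 191.09969801],
       [  0.        ,   0.        ,   1.        ]]), 'extrinsics': array([[ 0.02690495, -0.99166573,  0.12599681,  0.42522271],
       [-0.99963567, -0.02696242,  0.00124958, -0.0276077 ],
       [ 0.00215801, -0.12598453, -0.99202986,  0.90612672],
       [ 0.        ,  0.        ,  0.        ,  1.        ]])}
```

View pics/scene0.png

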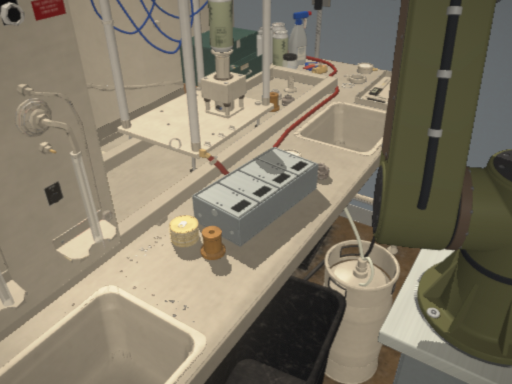

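View pics/top0.png

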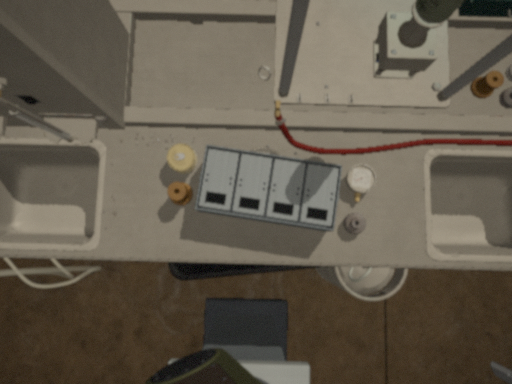

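The top view shows the box spanning about (198,147) to (340,228), with the dark pads near (215,198), (249,204), (283,210) and (317,214). The chuck and can ends are on its left, at (179,193) and (181,158). The gauge and roll are on its right, at (361,179) and (354,223).

```bash
cat > h.py <<'E'
import numpy as np,cv2
def ray(m,uv,z):
    K=m["K"];E=m["extrinsics"]
    d=E[:3,:3]@np.linalg.solve(K,np.array([uv[0],uv[1],1.]))
    o=E[:3,3]; return o+d*(z-o[2])/d[2]
E
python3 - <<'E'
import numpy as np,cv2
from h import ray
for n,roi in(("top",(195,185,145,45)),("scene",(190,140,140,110))):
    p=np.load(f"pics/{n}0.npy"); m=np.load(f"pics/{n}_m.npz")
    x,y,w,h=roi
    g=cv2.cvtColor(p,cv2.COLOR_RGB2GRAY)[y:y+h,x:x+w]
    mask=(g<60).astype(np.uint8)
    k,l,s,c=cv2.connectedComponentsWithStats(mask)
    P=[]
    for i in range(1,k):
        if s[i,4]>25:
            uv=c[i]+[x,y]; q=ray(m,uv,0.076); print(n,uv.round(1),s[i,2:],q.round(4)); P.append(q)
    big=cv2.resize(p[y-20:y+h+20,x-20:x+w+20],None,fx=4,fy=4,interpolation=cv2.INTER_CUBIC)
    cv2.imwrite(f"pics/{n}_z.png",cv2.resize(big,None,fx=.8,fy=.8)[:, :,::-1])
    # outer box
p=np.load("pics/top0.npy"); m=np.load("pics/top_m.npz"); d=np.load("pics/top0_d.npy")
K=m["K"];E=m["extrinsics"]
v,u=np.mgrid[:384,:512]
X=np.stack([(u-K[0,2])*d/K[0,0],(v-K[1,2])*d/K[1,1],d],-1)@E[:3,:3].T+E[:3,3]
r=(X[...,2]>.06)&(X[...,2]<.09)&(u>190)&(u<350)&(v>140)&(v<235)
rect=cv2.minAreaRect(X[r][:,:2].astype(np.float32)); print(rect, cv2.boxPoints(rect),np.median(X[r][:,2]))
for nm,(a,b) in dict(chuck=(179,193),cans=(181,158),gauge=(361,179),roll=(354,223)).items(): print(nm,X[b-1:b+2,a-1:a+2].reshape(-1,3).mean(0).round(3))
E
```

```text
top [215.2 197.7] [ 19  11 160] [0.514  0.0584 0.076 ]
top [249.  202.9] [ 19  11 162] [ 0.5046 -0.0151  0.076 ]
top [282.7 208.1] [ 19  11 163] [ 0.4953 -0.0883  0.076 ]
top [316.6 213.4] [ 20  12 165] [ 0.4858 -0.1616  0.076 ]
scene [298.9 165.6] [13  7 48] [ 0.4852 -0.1629  0.076 ]
scene [281.2 177.7] [12  8 51] [ 0.4948 -0.09    0.076 ]
scene [261.8 191. ] [15  9 60] [ 0.5038 -0.0159  0.076 ]
scene [240.7 205.7] [15  9 68] [0.5127 0.0584 0.076 ]
scene [321.2 241. ] [ 18  22 111] [0.31   0.0725 0.076 ]
((0.5407944321632385, -0.05668748915195465), (0.30864500999450684, 0.14647242426872253), 82.61763763427734) [[ 0.44833633 -0.20032063]
 [ 0.5935946  -0.21914092]
 [ 0.6332525   0.08694565]
 [ 0.48799425  0.10576594]] 0.07522960087732689
chuck [0.526 0.144 0.045]
cans [0.606 0.144 0.043]
gauge [ 0.572 -0.272  0.027]
roll [ 0.47  -0.256  0.024]
```

```bash
python3 - <<'E'
from station import ctrl
import numpy as np
from scipy.spatial.transform import Rotation as R
o=ctrl.get_obs(); r=R.from_euler('xyz',o['eef_rot']).as_matrix(); print(r.round(3))
a=np.degrees(np.arctan2(r[1,1],r[0,1])); b=np.degrees(np.arctan2(.22,.028))
print(a,b,(b-a+90)%180-90, o['qpos'])
pads=np.array([[.5134,.0584],[.5042,-.0155],[.4950,-.0892],[.4855,-.1623]])
print(pads-o['ee_pos'][:2],np.diff(pads,axis=0))
E
```

```text
[[-0.     0.437 -0.899]
 [ 0.001 -0.899 -0.437]
 [-1.    -0.001 -0.   ]]
-64.05833632137254 82.74680538727468 -33.19485829135277 [-1.18461835e+00  3.00416371e-01  1.52147156e+00  4.06999220e-06
  1.32072239e+00 -6.65904358e-02]
[[0.27287965 0.55277394]
 [0.26367965 0.47887394]
 [0.25447965 0.40517394]
 [0.24497965 0.33207394]] [[-0.0092 -0.0739]
 [-0.0092 -0.0737]
 [-0.0095 -0.0731]]
```

Call:
{"name": "jog_arm", "arguments": {"rows": [0.02,0.028,0,0,0,-2.8,1,0.02,0.028,0,0,0,-2.8,1,0.02,0.028,0,0,0,-2.8,1,0.02,0.028,0,0,0,-2.8,1,0.02,0.028,0,0,0,-2.8,1,0.02,0.028,0,0,0,-2.8,1,0.02,0.028,0,0,0,-2.8,1,0.02,0.028,0,0,0,-2.8,1], "squeeze": 10}}

```text
time_s: 0.77
ee_pos: [0.4012, -0.269, 0.2053]
eef_rot: [-0.725, 1.57, 2.476]
force: [0.6, -0.6, -0.3]
grip_width: 0.0441
```

Call:
{"name": "jog_arm", "arguments": {"rows": [0.02,0.027,-0.01,0,0,-2.7,1,0.02,0.027,-0.02,0,0,-2.7,1,0.02,0.027,-0.02,0,0,-2.7,1,0.02,0.027,-0.02,0,0,-2.7,1,0.005,0,-0.02,0,0,0,1,0,0,0,0,0,0,1,0,0,0,0,0,0,1]}}

```text
time_s: 1.35
ee_pos: [0.4851, -0.1624, 0.115]
eef_rot: [-0.24, 1.569, 2.776]
force: [-0.4, -0.3, 0.4]
grip_width: 0.0006
```

```bash
python3 - <<'E'
from station import ctrl
import cv2
a=ctrl.camera("scene")[0]; b=ctrl.camera("wrist")[0]
a=cv2.resize(a[100:292,150:406],(512,384),interpolation=cv2.INTER_CUBIC)
cv2.imwrite("pics/s1.png",a[:,:,::-1]); cv2.imwrite("pics/w1.png",b[:,:,::-1])
E
```

```text
(no output)
```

View pics/s1.png

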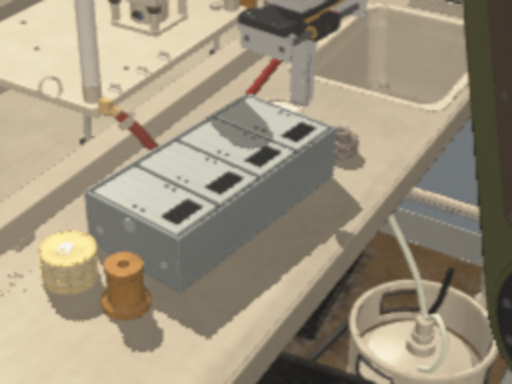

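View pics/w1.png

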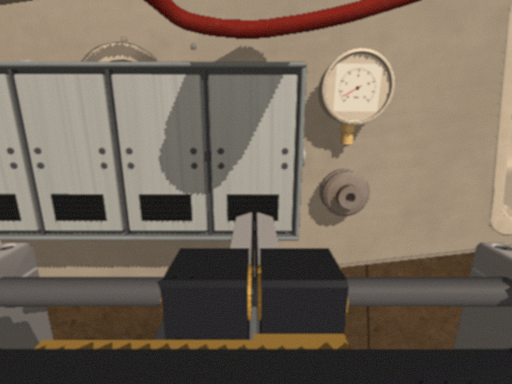

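The shut fingertips (254,215 in the wrist view) sit over plate 4's pad (252,207), with the jaws aligned along the row. I'll lower in small steps.

Call:
{"name": "jog_arm", "arguments": {"rows": [0,0,-0.015,0,0,0,1,0,0,-0.012,0,0,0,1,0,0,-0.008,0,0,0,1,0,0,0,0,0,0,1,0,0,0,0,0,0,1]}}

```text
time_s: 1.87
ee_pos: [0.4856, -0.1631, 0.0812]
eef_rot: [2.903, 1.57, -0.366]
force: [0.4, 0.1, 0.4]
grip_width: 0.0006
```

Call:
{"name": "jog_arm", "arguments": {"rows": [0,0,-0.002,0,0,0,1,0,0,-0.001,0,0,0,1,0,0,0,0,0,0,1]}}

```text
time_s: 2.12
ee_pos: [0.4857, -0.1627, 0.0778]
eef_rot: [2.892, 1.57, -0.376]
force: [-0.6, 0.1, -0.5]
grip_width: 0.0004
```

Call:
{"name": "jog_arm", "arguments": {"rows": [0,0,-0.001,0,0,0,1,0,0,0,0,0,0,1]}}

```text
time_s: 2.28
ee_pos: [0.4858, -0.1626, 0.0766]
eef_rot: [2.792, 1.57, -0.477]
force: [0.8, -0.5, 0.3]
grip_width: 0.0006
```

Call:
{"name": "jog_arm", "arguments": {"rows": [0,0,-0.001,0,0,0,1,0,0,0,0,0,0,1]}}

```text
time_s: 2.45
ee_pos: [0.4858, -0.1627, 0.0762]
eef_rot: [2.791, 1.57, -0.478]
force: [-3.5, 1.0, 9.6]
grip_width: 0.0005
```

Call:
{"name": "jog_arm", "arguments": {"rows": [0,0,-0.001,0,0,0,1,0,0,0,0,0,0,1]}}

```text
time_s: 2.62
ee_pos: [0.4859, -0.1627, 0.0761]
eef_rot: [2.759, 1.57, -0.51]
force: [-8.3, 3.1, 21.9]
grip_width: 0.0006
```

Plate 4 holds firm: 22 N with no movement, and contact at z = 0.076. Next is plate 3.

Call:
{"name": "jog_arm", "arguments": {"rows": [0,0,0.012,0,0,0,1,0.003,0.0245,0,0,0,0,1,0.003,0.0245,0,0,0,0,1,0.003,0.0245,0,0,0,0,1,0,0,-0.008,0,0,0,1,0,0,0,0,0,0,1]}}

```text
time_s: 3.12
ee_pos: [0.4942, -0.0882, 0.0774]
eef_rot: [-0.098, 1.569, 2.919]
force: [-0.4, -0.0, -0.7]
grip_width: 0.0004
```

Call:
{"name": "jog_arm", "arguments": {"rows": [0,0,-0.002,0,0,0,1,0,0,-0.001,0,0,0,1,0,0,0,0,0,0,1]}}

```text
time_s: 3.37
ee_pos: [0.4946, -0.0895, 0.0762]
eef_rot: [-1.525, 1.57, 1.489]
force: [-5.0, 5.7, 11.1]
grip_width: 0.0006
```

Call:
{"name": "jog_arm", "arguments": {"rows": [0,0,-0.001,0,0,0,1,0,0,0,0,0,0,1]}}

```text
time_s: 3.53
ee_pos: [0.4947, -0.0895, 0.0761]
eef_rot: [-1.954, 1.57, 1.06]
force: [-9.9, 7.3, 23.6]
grip_width: 0.0003
```

Plate 3 is firm as well, at 24 N. Next is plate 2.

Call:
{"name": "jog_arm", "arguments": {"rows": [0,0,0.012,0,0,0,1,0.003,0.0245,0,0,0,0,1,0.003,0.0245,0,0,0,0,1,0.003,0.0245,0,0,0,0,1,0,0,-0.008,0,0,0,1,0,0,0,0,0,0,1]}}

```text
time_s: 4.03
ee_pos: [0.5032, -0.0157, 0.0773]
eef_rot: [0.116, 1.569, 3.132]
force: [-0.2, 0.2, -0.7]
grip_width: 0.0006
```

Call:
{"name": "jog_arm", "arguments": {"rows": [0,0,-0.002,0,0,0,1,0,0,-0.001,0,0,0,1,0,0,0,0,0,0,1]}}

```text
time_s: 4.28
ee_pos: [0.5036, -0.0166, 0.0762]
eef_rot: [-1.183, 1.57, 1.83]
force: [-5.4, 4.2, 10.6]
grip_width: 0.0005
```

Call:
{"name": "jog_arm", "arguments": {"rows": [0,0,-0.001,0,0,0,1,0,0,0,0,0,0,1]}}

```text
time_s: 4.45
ee_pos: [0.5037, -0.0166, 0.0761]
eef_rot: [-2.134, 1.57, 0.88]
force: [-11.0, 4.0, 22.9]
grip_width: 0.0004
```

Plate 2 is firm. That leaves plate 1, which I'll press.

Call:
{"name": "jog_arm", "arguments": {"rows": [0,0,0.012,0,0,0,1,0.003,0.025,0,0,0,0,1,0.003,0.025,0,0,0,0,1,0.003,0.025,0,0,0,0,1,0,0,-0.008,0,0,0,1,0,0,0,0,0,0,1]}}

```text
time_s: 4.95
ee_pos: [0.5122, 0.0589, 0.0773]
eef_rot: [0.269, 1.569, -2.999]
force: [-0.2, -0.2, -0.1]
grip_width: 0.0007
```

Call:
{"name": "jog_arm", "arguments": {"rows": [0,0,-0.002,0,0,0,1,0,0,-0.001,0,0,0,1,0,0,0,0,0,0,1]}}

```text
time_s: 5.2
ee_pos: [0.5125, 0.0583, 0.0754]
eef_rot: [0.466, 1.57, -2.804]
force: [0.3, 1.1, 0.5]
grip_width: 0.0006
```

Call:
{"name": "jog_arm", "arguments": {"rows": [0,0,-0.001,0,0,0,1,0,0,0,0,0,0,1]}}

```text
time_s: 5.37
ee_pos: [0.5127, 0.0588, 0.0745]
eef_rot: [2.57, 1.57, -0.699]
force: [0.2, -0.7, 2.0]
grip_width: 0.0008
```

Plate 1 gives: the tip sank to 74.5 mm at only 2 N. I'll push it down, watching the force.

Call:
{"name": "jog_arm", "arguments": {"rows": [0,0,-0.003,0,0,0,1,0,0,-0.003,0,0,0,1,0,0,-0.003,0,0,0,1,0,0,-0.003,0,0,0,1,0,0,-0.003,0,0,0,1,0,0,0,0,0,0,1]}}

```text
time_s: 5.87
ee_pos: [0.5123, 0.0595, 0.0587]
eef_rot: [-0.023, 1.57, 2.992]
force: [-0.2, 0.2, 0.8]
grip_width: 0.0006
```

Call:
{"name": "jog_arm", "arguments": {"rows": [0,0,-0.003,0,0,0,1,0,0,-0.003,0,0,0,1,0,0,-0.003,0,0,0,1,0,0,-0.003,0,0,0,1,0,0,0,0,0,0,1]}}

```text
time_s: 6.28
ee_pos: [0.5121, 0.0595, 0.0466]
eef_rot: [0.129, 1.569, -3.139]
force: [-1.4, -0.6, 1.0]
grip_width: 0.0005
```

Call:
{"name": "jog_arm", "arguments": {"rows": [0,0,-0.003,0,0,0,1,0,0,-0.003,0,0,0,1,0,0,-0.002,0,0,0,1,0,0,0,0,0,0,1]}}

```text
time_s: 6.62
ee_pos: [0.5123, 0.0594, 0.0389]
eef_rot: [0.172, 1.57, -3.097]
force: [-1.8, -0.7, 1.0]
grip_width: 0.0004
```

Call:
{"name": "jog_arm", "arguments": {"rows": [0,0,-0.002,0,0,0,1,0,0,-0.002,0,0,0,1,0,0,0,0,0,0,1]}}

```text
time_s: 6.87
ee_pos: [0.5124, 0.0594, 0.0351]
eef_rot: [0.138, 1.57, -3.13]
force: [0.1, 0.7, 0.7]
grip_width: 0.0004
```

Call:
{"name": "jog_arm", "arguments": {"rows": [0,0,-0.002,0,0,0,1,0,0,0,0,0,0,1]}}

```text
time_s: 7.03
ee_pos: [0.5125, 0.0594, 0.0332]
eef_rot: [0.049, 1.57, 3.064]
force: [0.0, 0.2, 1.4]
grip_width: 0.0004
```

Call:
{"name": "jog_arm", "arguments": {"rows": [0,0,-0.001,0,0,0,1,0,0,0,0,0,0,1]}}

```text
time_s: 7.2
ee_pos: [0.5126, 0.0594, 0.0323]
eef_rot: [-0.102, 1.571, 2.913]
force: [-0.6, 0.7, 0.9]
grip_width: 0.0008
```

Call:
{"name": "jog_arm", "arguments": {"rows": [0,0,-0.001,0,0,0,1,0,0,0,0,0,0,1]}}

```text
time_s: 7.37
ee_pos: [0.5126, 0.0594, 0.0314]
eef_rot: [-0.285, 1.571, 2.73]
force: [0.1, 0.8, 3.3]
grip_width: 0.0003
```

Call:
{"name": "jog_arm", "arguments": {"rows": [0,0,-0.001,0,0,0,1,0,0,0,0,0,0,1]}}

```text
time_s: 7.53
ee_pos: [0.5127, 0.0595, 0.0307]
eef_rot: [-2.871, 1.571, 0.144]
force: [-1.9, 0.8, 6.4]
grip_width: 0.0005
```

Call:
{"name": "jog_arm", "arguments": {"rows": [0,0,-0.001,0,0,0,1,0,0,0,0,0,0,1]}}

```text
time_s: 7.7
ee_pos: [0.5121, 0.0595, 0.0292]
eef_rot: [0.037, 1.57, 3.051]
force: [-3.4, 0.6, 2.7]
grip_width: 0.0006
```

The force has been rising since about 31 mm, which suggests the stop, and the tip is starting to slide. I'll withdraw straight up and look.

Call:
{"name": "jog_arm", "arguments": {"rows": [0,0,0.004,0,0,0,1,0,0,0.006,0,0,0,1,0,0,0.01,0,0,0,1,0,0,0.015,0,0,0,1,0,0,0.02,0,0,0,1,0,0,0.025,0,0,0,1,0,0,0.03,0,0,0,1,0,0,0.03,0,0,0,1]}}

```text
time_s: 8.37
ee_pos: [0.5124, 0.0594, 0.1717]
eef_rot: [-3.085, 1.57, -0.07]
force: [0.0, -0.2, 0.0]
grip_width: 0.0006
```

Call:
{"name": "jog_arm", "arguments": {"rows": [-0.01,-0.02,0.03,0,0,0,1,-0.02,-0.03,0.02,0,0,0,1,-0.02,-0.03,0,0,0,0,1,-0.02,-0.03,0,0,0,0,1,-0.02,-0.03,0,0,0,0,1,-0.02,-0.03,0,0,0,0,1,0,0,0,0,0,0,1,0,0,0,0,0,0,1]}}

```text
time_s: 9.03
ee_pos: [0.4022, -0.1117, 0.2206]
eef_rot: [2.919, 1.569, -0.352]
force: [-0.2, 0.7, -0.6]
grip_width: 0.0005
```

```bash
python3 - <<'E'
from station import ctrl
import cv2,numpy as np
for n in("scene","top"):
    p,d=ctrl.camera(n); m=ctrl.camera_model(n); K=m["K"];E=m["extrinsics"]
    v,u=np.mgrid[:384,:512]
    X=np.stack([(u-K[0,2])*d/K[0,0],(v-K[1,2])*d/K[1,1],d],-1)@E[:3,:3].T+E[:3,3]
    ex=np.array([.992,-.126]);ey=np.array([.126,.992]); c=np.array([.5134,.0584])+.042*ex
    bx=(X[...,:2]-c)@ex; by=(X[...,:2]-c)@ey
    for i in range(4):
        s=(d>0)&(abs(by+.074*i)<.022)&(X[...,2]>.01)&(X[...,2]<.14)
        f=s&(bx>.01)&(bx<.055); nn=s&(bx<-.012)&(bx>-.055)
        print(n,"plate",i+1, [(k.sum(), np.round(np.polyfit(bx[k],X[...,2][k],1),3).tolist(), X[...,2][k].max().round(3)) if k.sum()>9 else None for k in(f,nn)])
    x0,y0=(160,110) if n=="scene" else (140,110)
    q=cv2.resize(p[y0:y0+150,x0:x0+240],None,fx=3,fy=3,interpolation=cv2.INTER_CUBIC)
    cv2.imwrite(f"pics/{n}2.png",q[:,:,::-1])
    np.save(f"pics/{n}2.npy",X)
E
```

```text
scene plate 1 [(np.int64(300), [1.338, 0.08], np.float64(0.128)), (np.int64(168), [1.156, 0.075], np.float64(0.066))]
scene plate 2 [(np.int64(156), [-0.001, 0.077], np.float64(0.079)), (np.int64(235), [-0.148, 0.066], np.float64(0.08))]
scene plate 3 [(np.int64(165), [0.008, 0.077], np.float64(0.08)), (np.int64(174), [-0.04, 0.075], np.float64(0.081))]
scene plate 4 [(np.int64(144), [0.003, 0.077], np.float64(0.08)), (np.int64(154), [-0.03, 0.076], np.float64(0.081))]
top plate 1 [(np.int64(335), [1.305, 0.079], np.float64(0.128)), (np.int64(397), [1.305, 0.076], np.float64(0.062))]
top plate 2 [(np.int64(404), [0.008, 0.075], np.float64(0.08)), (np.int64(399), [-0.044, 0.074], np.float64(0.08))]
top plate 3 [(np.int64(403), [0.005, 0.075], np.float64(0.081)), (np.int64(397), [-0.042, 0.074], np.float64(0.08))]
top plate 4 [(np.int64(411), [0.014, 0.075], np.float64(0.08)), (np.int64(395), [-0.051, 0.074], np.float64(0.08))]
```

View pics/scene2.png

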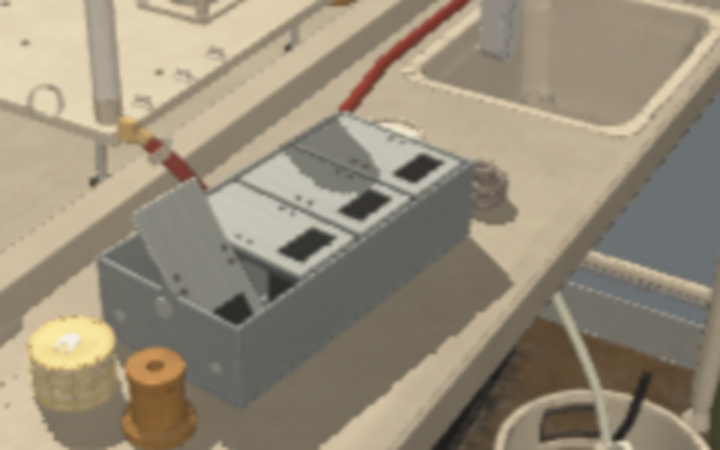

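View pics/top2.png

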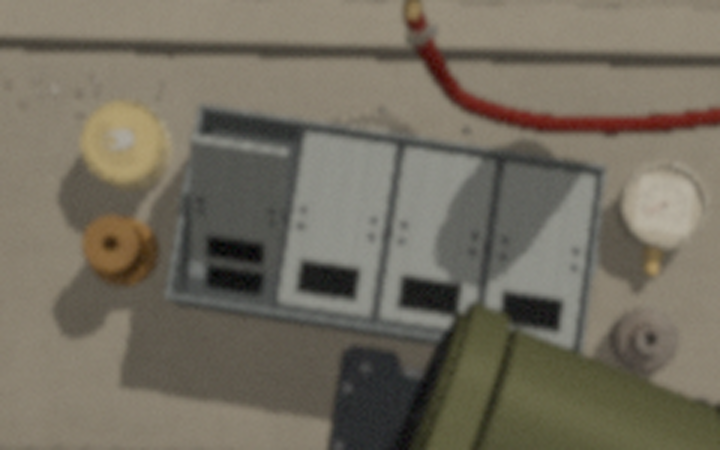

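Plate 1 stands steeply tilted: the raised half is near (190,240) in the scene crop and its pad has sunk to (237,305). The slope of 1.31–1.34 means about 0.92 rad. Plates 2–4 are flush and the four things beside the box stand where they were, so I'll hand in.

```bash
python3 -c "
from station import ctrl
print(ctrl.get_obs()['force']); print(ctrl.hand_in())"
```

```text
[ 0.10192913  0.43202505 -0.5452326 ]
the job is handed in; nothing more can be done
None
```

Plate 1, at the left end of the row, was the loose one. I pushed it down by its pad until it stood open, then backed the arm clear and handed in at about 9 s.

**Finding it:** I pressed the pads with the shut fingertips in the order 4, 3, 2, 1. Plates 4, 3 and 2 held firm at about 22–24 N of vertical force with no visible movement. Plate 1 gave at about 2 N.

**Opening it:** I pushed straight down to a tip height of 29 mm. The force rose to about 6 N near 31 mm, then the tip began to slide. I took that to be the stop and withdrew.

**Last checks:**
- **Plate 1:** depth fits from the scene and top cameras mostly put its tilt at about 0.92–0.93 rad. The scene view's fit to the near half gave a lower 0.86 rad. All are above the required 0.75 rad.
- **Plates 2–4:** they look flush in both pictures. Their far halves fit as level, within 0.014 slope. The near-half fits were biased by the raised pad and the rim (slopes down to −0.15), so I did not rely on them.
- **Things beside the box:** all four look unmoved. I judged this by eye and did not measure them again.
- **Robot:** the measured force was under 1 N with the arm clear.

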